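# Set the feeder speed by clicks and start it

### The arm

A 6-joint arm with a two-finger parallel gripper is mounted at the origin on the work surface. World frame = base frame: x ahead of the robot, y to its left, z up, the work surface at z = 0. Lengths are in mm, angles in rad, forces in N, time in s.
With the tool pointing down it reaches from about 300 to 950 mm from the base axis. Payload 3.1 kg.
Tool frame: the origin (TCP) lies midway between the tips of the shut fingers; the grasp point (between the pads) lies 19 mm behind it (hold_point_z is the x of the grasp point in the tool frame, in mm); x points along the fingers, z is the direction in which the jaws open and shut, and the axes are right-handed (so a half turn about x gives the same grasp; the last joint's range is limited). The gripper opens to 85 mm and grips with 20 to 120 N. Pads are 22 mm wide; open, the fingers measure 114 mm over their backs; the gripper's body (76 mm by 85 mm) begins 54 mm behind the grasp point. The pads swing forward as they close: fully open they stand 13 mm farther back than shut.
Start: joints at [-1.207, 0.308, 1.634, -0, 1.2, -0.07], TCP at [262.676, -567.127, 231.272] pointing down, gripper open.
Joint ranges: [-3.06, 3.06], [-0.79, 1.96], [0.05, 2.63], [-1.19, 4.34], [0.05, 2.64], [-2.94, 2.94]. Speed limits (rad/s): [2.79, 2.79, 3.14, 3.14, 3.14, 3.14].

### API

Orientations are given as a unit quaternion [w, x, y, z].
In Python, from plant import observe, capture, finish_job, recognise, hold_point_z gives the robot as it stands.
- The arm moves only by the tool carry_out, never from a script. Its argument "steps" is a list of rows, each an object of numbers: "fingers": the closure, from 0 (fully open) to 1 (shut); "x", "y", "z": the shift along the tool's x, y, z in mm; "roll": the turn about the tool's x in degrees. In form: [{"fingers": .., "x": .., "y": .., "z": .., "roll": ..}, ...]. A call has 1 to 12 rows; each row shifts and turns the commanded pose from where the row before left it, along the tool's axes as they then stand; what a row does not reach is not made up. A row lasts 1/12 s, in which the tool goes at most 41.7 mm and 7.16 degrees, less where a joint would pass 70% of its speed; a pose out of reach is approached as far as the arm can. A call is refused whole if a number of a shift passes 41.7 or a number of a turn 7.16, either way. A call with a gripper value outside its range is refused whole. The fingers move at their own pace and stop on an object; "newtons" is the grip in N (left out, the last holds). Time passes only in rows, so rows that do not move let the fingers close. It gives the time, the measured TCP pose, the force and the opening at its end, in the units of the state.
- observe(): the state, without advancing time (a new reading comes with each control period).
- capture(name): name is "scene" or "top" or "wrist"; returns a dict with "pixels" (400x640x3 uint8, blue, green, red), "camera_matrix" (3x3 intrinsics, pixels), "distortion" ([k1, k2, p1, p2, k3] as OpenCV has them; the pictures are not rectified), "extrinsics" (4x4, takes a point from camera to world coordinates). Camera axes: x right, y up, looking along -z (the intrinsics and any distortion apply to the point x, -y, -z); pixel columns grow to the right and rows downward; lengths in mm; the calibration is good to about 2 mm. A picture is of the moment at which its call begins. There is no depth.
- finish_job(): hands the job in, once; it reports no verdict.
Trained networks look in the newest picture that a camera, given by its name, has taken for a name from the list of things; names that differ only in an ending like _2 or _b are one class to them, and where a whole thing is asked for, a point or a joint stands for the part that bears it (a point fixed in the world has none). Each returns a list of dicts, best first, with "p" (0 to 1); they miss things now and then, are a little off and sometimes report something else, mostly with a low value. They report only what shows in the picture. A call takes as long as a camera call. They do not tell look-alikes from the thing itself.
- recognise(camera, label): "uv" ([column, row] in pixels, amid what is visible of it).
The state is a dict: "time": time; "joints": joint angles; "joint_velocities": joint speeds; "tau": joint torques, N m; "eef_pos": TCP position; "tcp_rot": TCP orientation; "contact_force": force on the tool from outside, world axes, zero at the start; "ft_torque": the same for the moment, N m; "grip_width": finger opening in mm.
Only numpy, scipy, OpenCV 4.12 (cv2) and the standard library are available. Lean on these libraries where they do the work, as an engineer would, in place of code of your own. Each camera call takes 0.05 s, during which the arm holds its last target. There are 200 camera calls.

### The job

With a fingertip, push the lever of the speed selector round clockwise to position five, that is five clicks on from the off position (off, the long bar on the dial, counts as zero), wherever it stands now. Then press the start button on its small box fully down with a fingertip and let it come back up. Nothing is to be pinched or picked up: do not press start at any other speed, and leave the button box and the other things on the bench where they are.

Things in the scene. Friction and masses are not known exactly. Their poses are not given: they have to be found in the camera images.
- selector (a joint): Selector angle, rad: 0 at off, growing clockwise seen from above. Eight click positions 0 to 7, 0.524 rad (30 degrees) apart (five = 2.618), stops just beyond 0 and 7. Starts at 0, 1 or 2. A sprung detent holds each: leaving takes up to 0.15 N m (about 4 N at 40 mm from the axis), falling to nothing half way to the next, then it snaps on by itself, ahead of the finger, and stays.
- dial_centre (a point): On the selector's vertical axis at the top of the dial plate, 66 mm above the bench; x, y axes of the controller: a grey box fixed to the bench, 160 x 160 x 60 mm, with an aluminium dial plate 148 mm across, 6 mm thick, on top. At joint value q the lever points 1.833 - q rad from this x axis towards its y axis. Black flat marks (long bar: off; seven dots) at 66 mm radius.
- lever_tip (a point): Middle of the top edge at the pointing end of the selector's lever, 58 mm from the axis, 33 mm above the plate; x axis outward along the lever. The lever is a black bar 14 mm wide with upright flat sides 3 to 33 mm above the plate, from 12 mm behind the axis to 58 mm in front; a white line on top marks the pointing end. Round hub: radius 24 mm, up to 17 mm above the plate.
- start (a joint): Travel of the start button in m: 0 up, 0.006 fully down. Sprung: about 5 N holds it fully down, and it comes up by itself.
- start_top (a point): Centre of the top of the start button, a plain aluminium disc of 18 mm radius that is pressed straight down.
- station: Small grey box on rubber feet, loose on the bench, about 0.8 kg, 90 x 90 mm and 50 mm high, which carries the start button in the middle of its top. Origin at the centre of its underside.
- flask: Bystander: steel drinking flask, standing, 68 mm across and 195 mm high. Origin at the centre of its underside.
- screwdriver: Bystander: screwdriver lying flat between the robot and the boxes, roughly across the robot's front; origin on the bench under it, x axis along it.
- pin_cup: Bystander: open aluminium cup, 72 mm across, with steel pins standing in it to 68 mm high. Origin at the centre of its underside.
- parts_tray: Bystander: steel tray, 120 x 400 mm, with rows of small aluminium parts to 57 mm high, beyond the work. Origin at the centre of its underside.
Things that resemble listed ones, but are neither listed nor needed, are in the scene too. What is shaped like the part that bears selector but orange is not meant.

How it is judged:
By the outcome, as a careful person would: the job done as asked, in the order asked, and still so for the second after the job is handed in, with the robot touching nothing.
It also fails if it takes over 64 s, if anything falls off the work surface, if the arm or the gripper's body presses on something with over 40 N, if the wrist force passes 120 N, or if a joint passes its speed limit or range.

## Working session

There is one attempt and no reset: what is moved stays moved. The work goes in short steps, Python scripts to look and compute and a tool call to move; the robot and the scene stay as the last step left them, time stands still between calls to the robot, and variables do not carry over. Pictures are saved under pics/ and viewed, on a budget of 10 in all, crops included, one or two more only if the job needs it, and the job is handed in when it is done.

Besides the shell and the picture viewer there is one more tool, called after "Call:" in YAML: its name, and indented under it one key for each argument. carry_out: Moves the arm, as the interface text tells. Its arguments: {"type":"object","properties":{"steps":{"type":"array","items":{"type":"object","properties":{"fingers":{"type":"number"},"x":{"type":"number"},"y":{"type":"number"},"z":{"type":"number"},"roll":{"type":"number"}}}},"newtons":{"type":"number"}},"required":["steps"]}

```bash
mkdir -p pics; ls; cat > h.py <<'E'
import numpy as np, cv2
from plant import observe, capture, finish_job, recognise, hold_point_z
def ray(c,uv):
    p=cv2.undistortPoints(np.array([[uv]],float),np.array(c["camera_matrix"]),np.array(c["distortion"]))[0,0]
    T=np.array(c["extrinsics"]); d=T[:3,:3]@np.array([p[0],-p[1],-1.]); return T[:3,3],d
def at(c,uv,z):
    o,d=ray(c,uv); return o+d*(z-o[2])/d[2]
def px(c,P):
    T=np.array(c["extrinsics"]); q=(np.array(P,float)-T[:3,3])@T[:3,:3]; q=q*[1,-1,-1]
    return cv2.projectPoints(q.reshape(1,1,3),np.zeros(3),np.zeros(3),np.array(c["camera_matrix"]),np.array(c["distortion"]))[0].ravel()
E
python3 - <<'E'
from h import *
s=observe(); print(s["eef_pos"],s["tcp_rot"],s["time"],hold_point_z)
ims={}
H=dict(selector=80,dial_centre=66,lever_tip=99,start=56,start_top=56,station=25,flask=100,screwdriver=10,pin_cup=40,parts_tray=20)
for n in("top","scene"):
    c=capture(n); cv2.imwrite(f"pics/{n}0.png",c["pixels"])
    print(n,np.round(c["extrinsics"],2).tolist())
    for l,z in H.items():
        for r in recognise(n,l)[:4]:
            print(l,round(r["p"],2),np.round(r["uv"]),np.round(at(c,r["uv"],z)))
E
```

```text
pics
[ 262.35447392 -566.37393098  230.03598209] [ 0.5952307   0.38117604  0.59653237 -0.38020307] 0.0 -18.700000000000003
top [[0.03, 0.99, -0.16, 380.42], [-1.0, 0.03, 0.01, 3.73], [0.02, 0.16, 0.99, 1228.55], [0.0, 0.0, 0.0, 1.0]]
selector 0.72 [254. 282.] [317. 158.  80.]
selector 0.54 [227. 199.] [563. 252.  80.]
dial_centre 0.8 [263. 280.] [324. 133.  66.]
dial_centre 0.68 [234. 201.] [559. 234.  66.]
lever_tip 0.66 [260. 280.] [324. 137.  99.]
lever_tip 0.48 [225. 199.] [560. 254.  99.]
start 0.46 [361. 208.] [ 551. -159.   56.]
station 0.83 [361. 209.] [ 551. -165.   25.]
flask 0.56 [154. 201.] [547. 465. 100.]
flask 0.55 [360. 208.] [ 545. -150.  100.]
screwdriver 0.7 [324. 242.] [443. -49.  10.]
pin_cup 0.58 [460. 223.] [ 512. -476.   40.]
parts_tray 0.86 [298. 136.] [789.  46.  20.]
parts_tray 0.25 [227. 198.] [574. 264.  20.]
scene [[-0.12, -0.82, 0.56, 1236.53], [0.99, -0.1, 0.07, 84.18], [0.0, 0.56, 0.83, 1102.27], [0.0, 0.0, 0.0, 1.0]]
selector 0.78 [407. 229.] [584. 256.  80.]
selector 0.49 [374. 155.] [320. 148.  80.]
dial_centre 0.83 [369. 165.] [351. 134.  66.]
dial_centre 0.58 [401. 231.] [585. 239.  66.]
lever_tip 0.82 [408. 223.] [578. 255.  99.]
lever_tip 0.68 [375. 158.] [350. 149.  99.]
start 0.41 [264. 208.] [ 549. -167.   56.]
station 0.61 [270. 215.] [ 551. -152.   25.]
flask 0.7 [483. 220.] [540. 465. 100.]
screwdriver 0.51 [308. 193.] [444. -49.  10.]
pin_cup 0.61 [173. 190.] [ 506. -469.   40.]
parts_tray 0.66 [327. 297.] [792.  52.  20.]
```

```bash
python3 - <<'E'
import cv2
a=cv2.imread("pics/top0.png"); cv2.imwrite("pics/a.png",cv2.resize(a[110:330,120:500],None,fx=2.1,fy=2.1,interpolation=cv2.INTER_CUBIC))
b=cv2.imread("pics/scene0.png"); cv2.imwrite("pics/b.png",cv2.resize(b[100:330,140:520],None,fx=2.1,fy=2.1,interpolation=cv2.INTER_CUBIC))
E
```

```text
(no output)
```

View pics/a.png

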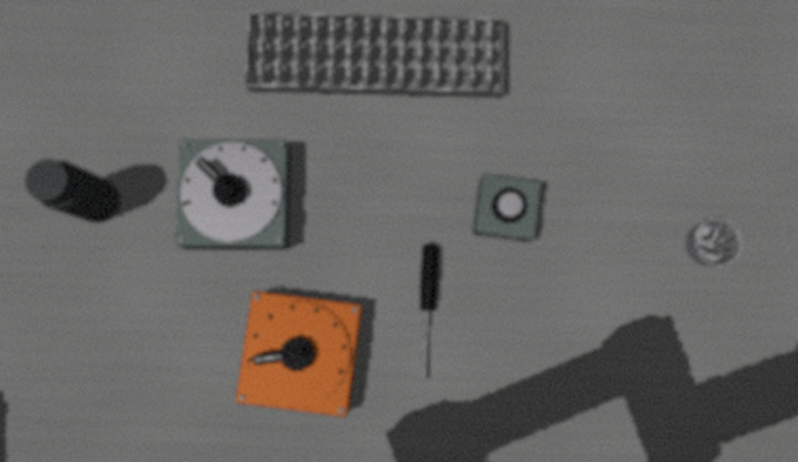

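View pics/b.png

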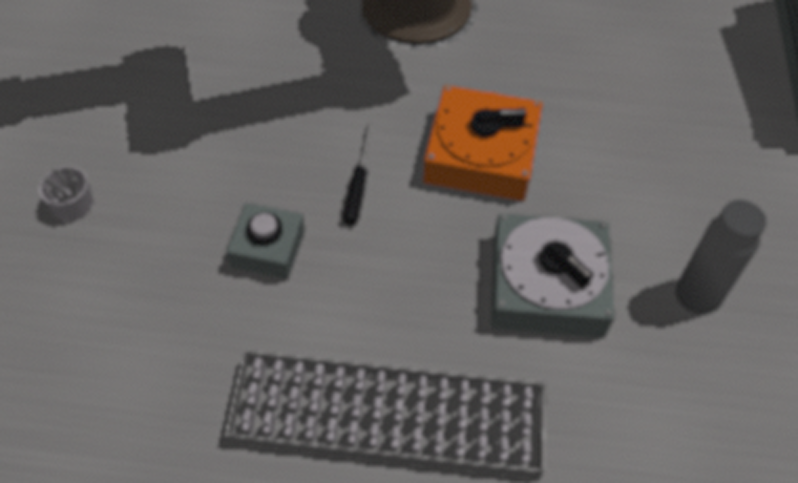

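The top crop shows two selectors. The grey box with the aluminium dial is at about px (230,200); the orange look-alike at about (262,277) is not wanted. The off bar is to the left at about (208,207), and the lever points up and left, apparently at position 2. There is one start box, at (362,208). Next I'll measure these precisely.

```bash
cat >> h.py <<'E'
def blob(c,P,z,r,thr=None,disc=None):
    """rectify 2r x 2r mm patch at height z about P, 0.5 mm/px, rows=-x... image up=+x, left=+y"""
    g=np.arange(-r,r,.5); n=len(g)
    pts=np.array([[P[0]-a,P[1]-b,z] for a in g for b in g])
    T=np.array(c["extrinsics"]); q=(pts-T[:3,3])@T[:3,:3]*[1,-1,-1]
    m=cv2.projectPoints(q.reshape(-1,1,3),np.zeros(3),np.zeros(3),np.array(c["camera_matrix"]),np.array(c["distortion"]))[0].reshape(n,n,2).astype(np.float32)
    return cv2.remap(c["pixels"],m,None,cv2.INTER_CUBIC)
def bright(im,P,r):
    g=cv2.GaussianBlur(cv2.cvtColor(im,cv2.COLOR_BGR2GRAY),(0,0),2)
    t,b=cv2.threshold(g,0,255,cv2.THRESH_OTSU)
    cs=max(cv2.findContours(b,cv2.RETR_EXTERNAL,cv2.CHAIN_APPROX_NONE)[0],key=cv2.contourArea)
    (u,v),R=cv2.minEnclosingCircle(cs); e=cv2.fitEllipse(cv2.convexHull(cs))
    f=lambda u,v:[P[0]+r-v*.5,P[1]+r-u*.5]
    return np.round(f(*e[0]),1),np.round(np.array(e[1])*.5,1),t
E
python3 - <<'E'
from h import *
out=[]
for n in("top","scene"):
    c=capture(n)
    P=[565,240]; im=blob(c,P,66,90); print(n,"dial",bright(im,P,90)); out.append(im)
    for z in (50,56,60):
        Q=[551,-160]; b=blob(c,Q,z,30); print("btn",z,bright(b,Q,30))
    for z in (50,):
        out.append(cv2.resize(blob(c,Q,z,60),(360,360)))
cv2.imwrite("pics/rect.png",np.vstack([np.hstack([out[0],out[2]]),np.hstack([out[1],out[3]])]))
s=observe(); from scipy.spatial.transform import Rotation as R
q=s["tcp_rot"]; print(np.round(R.from_quat([*q[1:],q[0]]).as_matrix(),3))
E
```

```text
top dial (array([620.8, 241.9]), array([182.1, 278.9]), 106.0)
btn 50 (array([ 554.5, -165.1]), array([33.6, 34.8]), 103.0)
btn 56 (array([ 553.7, -164.2]), array([33.4, 34.7]), 103.0)
btn 60 (array([ 553.1, -163.6]), array([33.3, 34.5]), 103.0)
scene dial (array([544. , 262.5]), array([192.5, 265.2]), 88.0)
btn 50 (array([ 534.7, -169. ]), array([39.1, 50.4]), 79.0)
btn 56 (array([ 540.2, -153.6]), array([60. , 95.6]), 79.0)
btn 60 (array([ 543.9, -150.6]), array([60.6, 93.2]), 78.0)
[[-0.     0.907  0.42 ]
 [-0.     0.42  -0.907]
 [-1.    -0.     0.   ]]
```

View pics/rect.png

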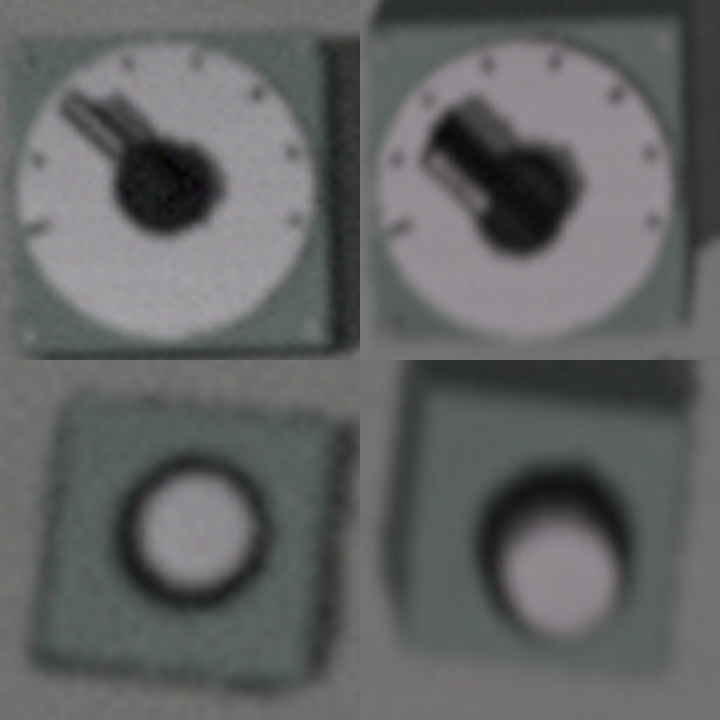

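Measurements, which agree in both views and match the given sizes:
- **Dial:** centre at about (560, 246.5), measured diameter 148 mm.
- **Yaw:** about +1.5°, so off is at 106.5°. The lever is at about 46.5°, which is position 2, and five is at -43.5°.
- **Button:** top at about (551.5, -162, 70) by triangulation.

I'll move to a point above and behind the lever with the fingers shut.

Call:
carry_out:
  steps:
    - {"fingers":1,"y":26.75,"z":-27.4}
    - {"fingers":1,"y":26.75,"z":-27.4}
    - {"fingers":1,"y":26.75,"z":-27.4}
    - {"fingers":1,"y":26.75,"z":-27.4}
    - {"fingers":1,"y":26.75,"z":-27.4}
    - {"fingers":1,"y":26.75,"z":-27.4}
    - {"fingers":1,"y":26.75,"z":-27.4}
    - {"fingers":1,"y":26.75,"z":-27.4}
    - {"fingers":1,"y":26.75,"z":-27.4}
    - {"fingers":1,"y":26.75,"z":-27.4}
    - {"fingers":1,"y":26.75,"z":-27.4}
    - {"fingers":1,"y":26.75,"z":-27.4}

```text
$.steps[0]: bad value
```

Call:
carry_out:
  steps:
    - {"fingers":1,"y":26.75,"z":-27.4}
    - {"fingers":1,"y":26.75,"z":-27.4}
    - {"fingers":1,"y":26.75,"z":-27.4}
    - {"fingers":1,"y":26.75,"z":-27.4}
    - {"fingers":1,"y":26.75,"z":-27.4}
    - {"fingers":1,"y":26.75,"z":-27.4}
    - {"fingers":1,"y":26.75,"z":-27.4}
    - {"fingers":1,"y":26.75,"z":-27.4}
    - {"fingers":1,"y":26.75,"z":-27.4}
    - {"fingers":1,"y":26.75,"z":-27.4}
    - {"fingers":1,"y":26.75,"z":-27.4}
    - {"fingers":1,"y":26.75,"z":-27.4}

```text
$.steps[0]: bad value
```

Call:
carry_out:
  steps:
    - {"roll":-7}
    - {"roll":-7}
    - {"roll":-7}
    - {"roll":-7}
    - {"roll":-7}
    - {"roll":-7}
    - {"roll":-7}
    - {"roll":-7}
    - {"roll":-7}
    - {"roll":-7}
    - {"roll":-7}
    - {"roll":-7}

```text
$.steps[0]: bad value
```

Call:
carry_out:
  steps:
    - {"roll":-7}
    - {"roll":-7}
    - {"roll":-7}
    - {"roll":-6.7}
    - {"roll":0}

```text
$.steps[0]: bad value
```

```bash
cat >> h.py <<'E'
from scipy.spatial.transform import Rotation as R
C=np.array([560,246.5])
def st():
    s=observe(); q=s["tcp_rot"]; M=R.from_quat([*q[1:],q[0]]).as_matrix()
    print(round(s["time"],2),"tcp",np.round(s["eef_pos"],1),"y_ang",round(np.degrees(np.arctan2(M[1,1],M[0,1])),1),"F",np.round(s["contact_force"],1),"w",round(s["grip_width"],1),"j",np.round(s["joints"],2))
    return np.array(s["eef_pos"]),M
E
python3 - <<'E'
from h import *
p,M=st()
c=capture("wrist"); cv2.imwrite("pics/w1.png",c["pixels"])
for a in (p,):print(px(c,a))
for z,P in((66,C),(99,C+58*np.array([np.cos(np.radians(46.5)),np.sin(np.radians(46.5))]))): print(px(c,[*P,z]))
E
```

```text
1.2 tcp [ 262.7 -567.1  231.3] y_ang 24.9 F [-1.   0.  -0.1] w 85.8 j [-1.21  0.31  1.63 -0.    1.2  -0.07]
[324.02201224 245.9659421 ]
[-1222.49304869 -1335.56175676]
[-2594.99521317 -2796.57811463]
```

View pics/w1.png

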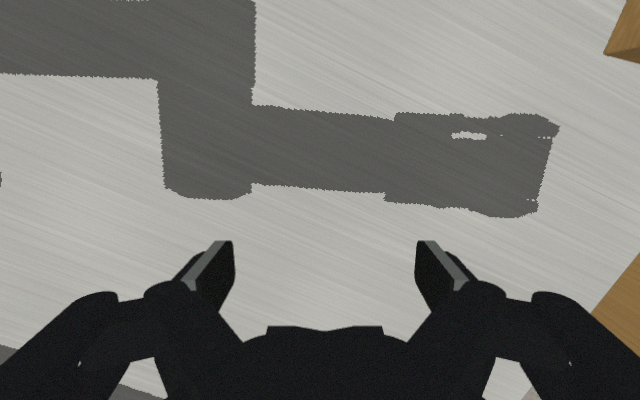

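The wrist picture shows the arm hasn't moved: the fingers are open at about (210,260) and (440,260). The rows were refused, probably because every key is required.

Call:
carry_out:
  steps:
    - {"fingers":1,"x":0,"y":26.75,"z":-27.4,"roll":0}
    - {"fingers":1,"x":0,"y":26.75,"z":-27.4,"roll":0}
    - {"fingers":1,"x":0,"y":26.75,"z":-27.4,"roll":0}
    - {"fingers":1,"x":0,"y":26.75,"z":-27.4,"roll":0}
    - {"fingers":1,"x":0,"y":26.75,"z":-27.4,"roll":0}
    - {"fingers":1,"x":0,"y":26.75,"z":-27.4,"roll":0}
    - {"fingers":1,"x":0,"y":26.75,"z":-27.4,"roll":0}
    - {"fingers":1,"x":0,"y":26.75,"z":-27.4,"roll":0}
    - {"fingers":1,"x":0,"y":26.75,"z":-27.4,"roll":0}
    - {"fingers":1,"x":0,"y":26.75,"z":-27.4,"roll":0}
    - {"fingers":1,"x":0,"y":26.75,"z":-27.4,"roll":0}
    - {"fingers":1,"x":0,"y":26.75,"z":-27.4,"roll":0}

```text
time: 2.25
eef_pos: [416.1, -132.1, 231.7]
tcp_rot: [0.596, 0.381, 0.595, -0.381]
contact_force: [0.4, -0.5, -0.1]
grip_width: -0.0
```

Call:
carry_out:
  steps:
    - {"fingers":1,"x":0,"y":26.75,"z":-27.4,"roll":0}
    - {"fingers":1,"x":0,"y":26.75,"z":-27.4,"roll":0}
    - {"fingers":1,"x":0,"y":26.75,"z":-27.4,"roll":0}
    - {"fingers":1,"x":0,"y":26.75,"z":-27.4,"roll":0}
    - {"fingers":1,"x":0,"y":26.75,"z":-27.4,"roll":0}
    - {"fingers":1,"x":0,"y":26.75,"z":-27.4,"roll":0}
    - {"fingers":1,"x":0,"y":26.75,"z":-27.4,"roll":0}
    - {"fingers":1,"x":0,"y":26.75,"z":-27.4,"roll":0}
    - {"fingers":1,"x":0,"y":26.75,"z":-27.4,"roll":0}
    - {"fingers":1,"x":0,"y":26.75,"z":-27.4,"roll":0}
    - {"fingers":1,"x":0,"y":26.75,"z":-27.4,"roll":0}
    - {"fingers":1,"x":0,"y":26.75,"z":-27.4,"roll":0}

```text
time: 3.25
eef_pos: [569.1, 301.4, 231.3]
tcp_rot: [0.596, 0.381, 0.596, -0.381]
contact_force: [0.5, -0.0, 0.4]
grip_width: -0.1
```

Call:
carry_out:
  steps:
    - {"fingers":1,"x":0,"y":0,"z":0,"roll":-7}
    - {"fingers":1,"x":0,"y":0,"z":0,"roll":-7}
    - {"fingers":1,"x":0,"y":0,"z":0,"roll":-7}
    - {"fingers":1,"x":0,"y":0,"z":0,"roll":-7}
    - {"fingers":1,"x":0,"y":0,"z":0,"roll":-7}
    - {"fingers":1,"x":0,"y":0,"z":0,"roll":-7}
    - {"fingers":1,"x":0,"y":0,"z":0,"roll":-7}
    - {"fingers":1,"x":0,"y":0,"z":0,"roll":-7}
    - {"fingers":1,"x":0,"y":0,"z":0,"roll":-7}
    - {"fingers":1,"x":0,"y":0,"z":0,"roll":-7}
    - {"fingers":1,"x":0,"y":0,"z":0,"roll":-7}
    - {"fingers":1,"x":0,"y":0,"z":0,"roll":-7}

```text
time: 4.25
eef_pos: [568.8, 299.4, 231.2]
tcp_rot: [0.697, -0.118, 0.697, 0.118]
contact_force: [-0.0, -0.4, 0.0]
grip_width: -0.3
```

Call:
carry_out:
  steps:
    - {"fingers":1,"x":0,"y":0,"z":0,"roll":-7}
    - {"fingers":1,"x":0,"y":0,"z":0,"roll":-7}
    - {"fingers":1,"x":0,"y":0,"z":0,"roll":-7}
    - {"fingers":1,"x":0,"y":0,"z":0,"roll":-6.7}
    - {"fingers":1,"x":0,"y":0,"z":0,"roll":0}

```text
time: 4.67
eef_pos: [568.8, 299.4, 231.2]
tcp_rot: [0.649, -0.28, 0.649, 0.28]
contact_force: [-0.0, 0.2, 0.2]
grip_width: 0.2
```

```bash
python3 - <<'E'
from h import *
p,M=st()
c=capture("wrist"); cv2.imwrite("pics/w2.png",c["pixels"])
print(px(c,p))
for z,P in((66,C),(99,C+58*np.array([np.cos(np.radians(46.5)),np.sin(np.radians(46.5))])),(66,C+66*np.array([np.cos(np.radians(-43.5)),np.sin(np.radians(-43.5))]))): print(px(c,[*P,z]))
E
```

```text
4.67 tcp [568.8 299.4 231.2] y_ang 136.7 F [-0.   0.2  0.2] w 0.2 j [ 0.42  0.34  1.59 -0.    1.21 -0.4 ]
[324.12939234 245.09526317]
[282.86681697 206.72922213]
[338.19268036 216.8592269 ]
[284.78488624 262.57848426]
```

View pics/w2.png

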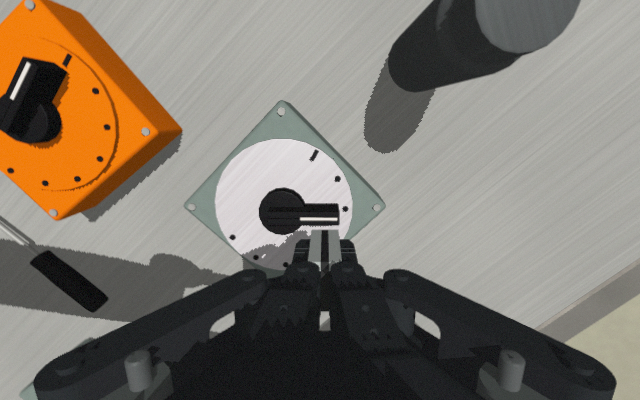

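The wrist view confirms the lever at dot 2: its tip is seen at (339,215), against a predicted (338,217). The dial centre also matches at (283,207). I'll descend on the off side of the lever.

Call:
carry_out:
  steps:
    - {"fingers":1,"x":30,"y":0,"z":0,"roll":0}
    - {"fingers":1,"x":30,"y":0,"z":0,"roll":0}
    - {"fingers":1,"x":30,"y":0,"z":0,"roll":0}
    - {"fingers":1,"x":20,"y":0,"z":0,"roll":0}
    - {"fingers":1,"x":15,"y":0,"z":0,"roll":0}
    - {"fingers":1,"x":10,"y":0,"z":0,"roll":0}
    - {"fingers":1,"x":7,"y":0,"z":0,"roll":0}
    - {"fingers":1,"x":7,"y":0,"z":0,"roll":0}
    - {"fingers":1,"x":0,"y":0,"z":0,"roll":0}

```text
time: 5.47
eef_pos: [568.5, 299.3, 81.5]
tcp_rot: [0.649, -0.279, 0.65, 0.279]
contact_force: [0.3, 0.4, -0.0]
grip_width: -0.0
```

Call:
carry_out:
  steps:
    - {"fingers":1,"x":0,"y":-3,"z":0,"roll":0}
    - {"fingers":1,"x":0,"y":-3,"z":0,"roll":0}
    - {"fingers":1,"x":0,"y":-3,"z":0,"roll":0}
    - {"fingers":1,"x":0,"y":0,"z":0,"roll":0}

```text
time: 5.8
eef_pos: [576.7, 293.0, 83.4]
tcp_rot: [0.65, -0.279, 0.649, 0.279]
contact_force: [0.3, -0.2, -0.3]
grip_width: 0.0
```

```bash
python3 - <<'E'
from h import *
p,M=st(); d=p[:2]-C; print("rel tool y,z",d@M[:2,1],d@M[:2,2])
c=capture("wrist"); cv2.imwrite("pics/w3.png",c["pixels"])
E
```

```text
5.8 tcp [576.7 293.   83.4] y_ang 136.5 F [ 0.3 -0.2 -0.3] w 0.0 j [ 0.4   0.51  1.67 -0.    0.95 -0.41]
rel tool y,z 19.870116129244344 45.261833207790886
```

View pics/w3.png

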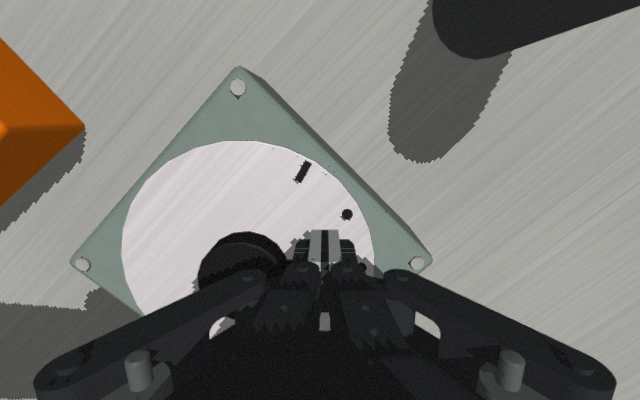

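The tip is beside the lever with about 2 mm of gap and clear of the hub. Now I'll push it round on an arc at 3° per row.

Call:
carry_out:
  steps:
    - {"fingers":1,"x":0,"y":-2.4,"z":0.98,"roll":3}
    - {"fingers":1,"x":0,"y":-2.4,"z":0.98,"roll":3}
    - {"fingers":1,"x":0,"y":-2.4,"z":0.98,"roll":3}
    - {"fingers":1,"x":0,"y":-2.4,"z":0.98,"roll":3}
    - {"fingers":1,"x":0,"y":-2.4,"z":0.98,"roll":3}
    - {"fingers":1,"x":0,"y":-2.4,"z":0.98,"roll":3}
    - {"fingers":1,"x":0,"y":-2.4,"z":0.98,"roll":3}
    - {"fingers":1,"x":0,"y":-2.4,"z":0.98,"roll":3}
    - {"fingers":1,"x":0,"y":-2.4,"z":0.98,"roll":3}
    - {"fingers":1,"x":0,"y":-2.4,"z":0.98,"roll":3}
    - {"fingers":1,"x":0,"y":-2.4,"z":0.98,"roll":3}
    - {"fingers":1,"x":0,"y":-2.4,"z":0.98,"roll":3}

```text
time: 6.85
eef_pos: [599.6, 275.1, 82.8]
tcp_rot: [0.704, -0.063, 0.704, 0.064]
contact_force: [-1.3, 1.5, 0.7]
grip_width: 0.2
```

```bash
python3 - <<'E'
from h import *
p,M=st(); d=p[:2]-C; print("rel tool y,z",d@M[:2,1],d@M[:2,2])
E
```

```text
6.85 tcp [599.6 275.1  82.8] y_ang 100.4 F [-1.3  1.5  0.7] w 0.2 j [0.36 0.53 1.64 0.   0.97 0.18]
rel tool y,z 21.045389621708374 44.111943178672085
```

Call:
carry_out:
  steps:
    - {"fingers":1,"x":0,"y":-2.4,"z":0.98,"roll":3}
    - {"fingers":1,"x":0,"y":-2.4,"z":0.98,"roll":3}
    - {"fingers":1,"x":0,"y":-2.4,"z":0.98,"roll":3}
    - {"fingers":1,"x":0,"y":-2.4,"z":0.98,"roll":3}
    - {"fingers":1,"x":0,"y":-2.4,"z":0.98,"roll":3}
    - {"fingers":1,"x":0,"y":-2.4,"z":0.98,"roll":3}
    - {"fingers":1,"x":0,"y":-2.4,"z":0.98,"roll":3}
    - {"fingers":1,"x":0,"y":-2.4,"z":0.98,"roll":3}
    - {"fingers":1,"x":0,"y":-2.4,"z":0.98,"roll":3}
    - {"fingers":1,"x":0,"y":-2.4,"z":0.98,"roll":3}
    - {"fingers":1,"x":0,"y":-2.4,"z":0.98,"roll":3}
    - {"fingers":1,"x":0,"y":0,"z":0,"roll":0}

```text
time: 7.85
eef_pos: [608.4, 247.9, 82.7]
tcp_rot: [0.694, 0.138, 0.693, -0.138]
contact_force: [0.1, 0.7, -0.9]
grip_width: 0.0
```

```bash
python3 - <<'E'
from h import *
p,M=st(); d=p[:2]-C; print("rel tool y,z",d@M[:2,1],d@M[:2,2])
out=[]
for n in("top","scene"):
    c=capture(n); out.append(blob(c,C,66,90))
cv2.imwrite("pics/r2.png",np.hstack(out))
E
```

```text
7.85 tcp [608.4 247.9  82.7] y_ang 67.5 F [ 0.1  0.7 -0.9] w 0.0 j [0.32 0.53 1.65 0.   0.96 0.71]
rel tool y,z 19.804655953780895 44.16983682783085
```

View pics/r2.png

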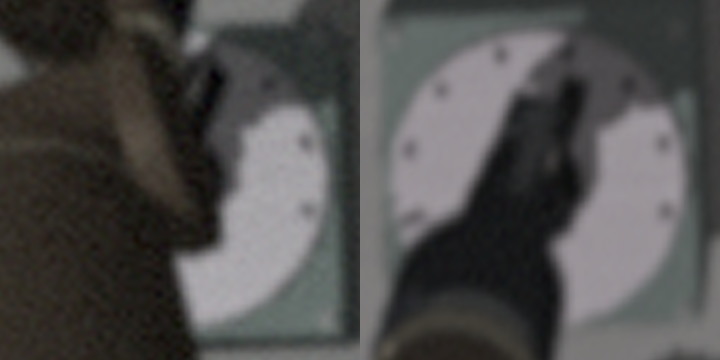

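The lever is at about dot 4 (φ is about 69°). The last part goes slower, to roughly 80°, which is past the halfway point.

Call:
carry_out:
  steps:
    - {"fingers":1,"x":0,"y":-1.56,"z":0.67,"roll":2}
    - {"fingers":1,"x":0,"y":-1.56,"z":0.67,"roll":2}
    - {"fingers":1,"x":0,"y":-1.56,"z":0.67,"roll":2}
    - {"fingers":1,"x":0,"y":-1.56,"z":0.67,"roll":2}
    - {"fingers":1,"x":0,"y":-1.56,"z":0.67,"roll":2}
    - {"fingers":1,"x":0,"y":-1.56,"z":0.67,"roll":2}
    - {"fingers":1,"x":0,"y":-1.56,"z":0.67,"roll":2}
    - {"fingers":1,"x":0,"y":0,"z":0,"roll":0}
    - {"fingers":1,"x":0,"y":0,"z":0,"roll":0}
    - {"fingers":1,"x":0,"y":0,"z":0,"roll":0}

```text
time: 8.78
eef_pos: [607.1, 235.9, 82.3]
tcp_rot: [0.672, 0.221, 0.672, -0.221]
contact_force: [-0.2, 0.2, -0.3]
grip_width: -0.0
```

```bash
python3 - <<'E'
from h import *
p,M=st(); d=p[:2]-C; print("rel tool y,z",d@M[:2,1],d@M[:2,2])
E
```

```text
8.78 tcp [607.1 235.9  82.3] y_ang 53.6 F [-0.2  0.2 -0.3] w -0.0 j [ 0.3   0.52  1.66 -0.    0.96  0.94]
rel tool y,z 19.39172583153707 44.15607926197723
```

Call:
carry_out:
  steps:
    - {"fingers":1,"x":0,"y":4,"z":0,"roll":0}
    - {"fingers":1,"x":0,"y":6,"z":0,"roll":0}
    - {"fingers":1,"x":-15,"y":0,"z":0,"roll":0}
    - {"fingers":1,"x":-30,"y":0,"z":0,"roll":0}
    - {"fingers":1,"x":-40,"y":0,"z":0,"roll":0}
    - {"fingers":1,"x":-35,"y":0,"z":0,"roll":0}
    - {"fingers":1,"x":-20,"y":0,"z":0,"roll":0}
    - {"fingers":1,"x":0,"y":0,"z":0,"roll":0}

```text
time: 9.45
eef_pos: [617.5, 245.7, 231.5]
tcp_rot: [0.676, 0.224, 0.668, -0.218]
contact_force: [1.2, -0.7, 0.6]
grip_width: -0.2
```

```bash
python3 - <<'E'
from h import *
p,M=st()
c=capture("wrist"); cv2.imwrite("pics/w4.png",c["pixels"])
for k in (4,5,6):
    a=np.radians(106.5-30*k); u=np.array([np.cos(a),np.sin(a)])
    print(k,px(c,[*(C+58*u),99]),px(c,[*(C+66*u),66]))
D=np.array([551.5,-162])-p[:2]; print("to button tool y,z",D@M[:2,1],D@M[:2,2])
E
```

```text
9.45 tcp [617.5 245.7 231.5] y_ang 53.6 F [ 1.2 -0.7  0.6] w -0.2 j [ 0.31  0.37  1.54 -0.    1.21  0.95]
4 [330.04728641 199.56464549] [336.21501555 188.60301229]
5 [334.1410088  228.88093561] [340.25431068 218.94615401]
6 [322.66537295 255.07831417] [328.35329813 246.01814228]
to button tool y,z -367.24042693509494 188.9027879241289
```

View pics/w4.png

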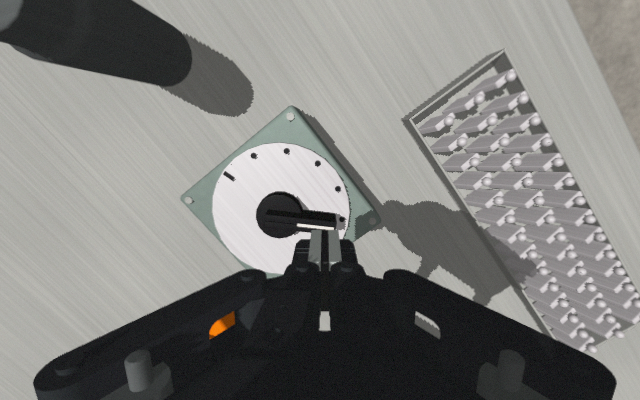

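The lever is at dot five. The off bar and dots 1–4 run (229,176) to (338,188), then the lever sits over the fifth at about (341,220), matching the prediction. Next I'll move above the button.

Call:
carry_out:
  steps:
    - {"fingers":1,"x":0,"y":-30.6,"z":15.7,"roll":0}
    - {"fingers":1,"x":0,"y":-30.6,"z":15.7,"roll":0}
    - {"fingers":1,"x":0,"y":-30.6,"z":15.7,"roll":0}
    - {"fingers":1,"x":0,"y":-30.6,"z":15.7,"roll":0}
    - {"fingers":1,"x":0,"y":-30.6,"z":15.7,"roll":0}
    - {"fingers":1,"x":0,"y":-30.6,"z":15.7,"roll":0}
    - {"fingers":1,"x":0,"y":-30.6,"z":15.7,"roll":0}
    - {"fingers":1,"x":0,"y":-30.6,"z":15.7,"roll":0}
    - {"fingers":1,"x":0,"y":-30.6,"z":15.7,"roll":0}
    - {"fingers":1,"x":0,"y":-30.6,"z":15.7,"roll":0}
    - {"fingers":1,"x":0,"y":-30.6,"z":15.7,"roll":0}
    - {"fingers":1,"x":0,"y":-30.6,"z":15.7,"roll":0}

```text
time: 10.5
eef_pos: [544.9, -164.5, 221.1]
tcp_rot: [0.671, 0.221, 0.673, -0.221]
contact_force: [0.5, 0.3, 0.1]
grip_width: -0.0
```

Call:
carry_out:
  steps:
    - {"fingers":1,"x":30,"y":0,"z":0,"roll":0}
    - {"fingers":1,"x":30,"y":0,"z":0,"roll":0}
    - {"fingers":1,"x":20,"y":0,"z":0,"roll":0}
    - {"fingers":1,"x":10,"y":0,"z":0,"roll":0}
    - {"fingers":1,"x":0,"y":0,"z":0,"roll":0}

```text
time: 10.92
eef_pos: [543.3, -162.2, 128.4]
tcp_rot: [0.669, 0.221, 0.675, -0.221]
contact_force: [-0.7, -0.3, 0.2]
grip_width: 0.1
```

```bash
python3 - <<'E'
from h import *
p,M=st()
c=capture("wrist"); cv2.imwrite("pics/w5.png",c["pixels"])
B=np.array([551.5,-162]); print(px(c,[*B,70]),px(c,p)); D=B-p[:2]; print(D@M[:2,1],D@M[:2,2])
o=blob(c,B,70,40); cv2.imwrite("pics/w5.png",np.hstack([cv2.resize(c["pixels"],(480,300)),cv2.resize(o,(300,300))]))
E
```

```text
10.92 tcp [ 543.3 -162.2  128.4] y_ang 53.6 F [-0.7 -0.3  0.2] w 0.1 j [-0.37  0.32  1.84 -0.    0.98  0.27]
[333.99709712 204.03410282] [323.87252392 245.73468646]
5.026520861873535 6.49750404365423
```

View pics/w5.png

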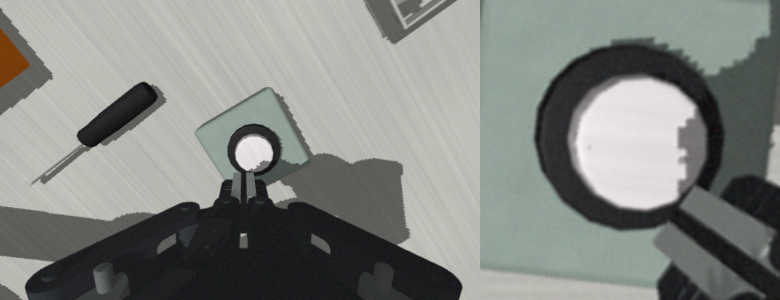

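The only button is below the tool. Its disc measures 36.5 mm across at z = 70, as expected, and its centre comes out at about (553, -163.5). I'll correct by y +4.7 and z +8.6 and approach.

Call:
carry_out:
  steps:
    - {"fingers":1,"x":0,"y":2.4,"z":4.3,"roll":0}
    - {"fingers":1,"x":0,"y":2.3,"z":4.3,"roll":0}
    - {"fingers":1,"x":20,"y":0,"z":0,"roll":0}
    - {"fingers":1,"x":15,"y":0,"z":0,"roll":0}
    - {"fingers":1,"x":10,"y":0,"z":0,"roll":0}
    - {"fingers":1,"x":5,"y":0,"z":0,"roll":0}
    - {"fingers":1,"x":0,"y":0,"z":0,"roll":0}
    - {"fingers":1,"x":0,"y":0,"z":0,"roll":0}

```text
time: 11.63
eef_pos: [556.8, -164.8, 82.9]
tcp_rot: [0.672, 0.221, 0.671, -0.221]
contact_force: [-0.5, 0.5, 0.9]
grip_width: 0.1
```

Call:
carry_out:
  steps:
    - {"fingers":1,"x":1.5,"y":0,"z":0,"roll":0}
    - {"fingers":1,"x":1.5,"y":0,"z":0,"roll":0}
    - {"fingers":1,"x":1.5,"y":0,"z":0,"roll":0}
    - {"fingers":1,"x":1.5,"y":0,"z":0,"roll":0}
    - {"fingers":1,"x":1,"y":0,"z":0,"roll":0}
    - {"fingers":1,"x":0,"y":0,"z":0,"roll":0}

```text
time: 12.13
eef_pos: [555.9, -164.6, 75.1]
tcp_rot: [0.671, 0.221, 0.672, -0.221]
contact_force: [-1.4, -0.2, 0.7]
grip_width: 0.2
```

Call:
carry_out:
  steps:
    - {"fingers":1,"x":0,"y":-0.7,"z":-2.6,"roll":0}
    - {"fingers":1,"x":1,"y":0,"z":0,"roll":0}
    - {"fingers":1,"x":1,"y":0,"z":0,"roll":0}
    - {"fingers":1,"x":1,"y":0,"z":0,"roll":0}
    - {"fingers":1,"x":1,"y":0,"z":0,"roll":0}
    - {"fingers":1,"x":1,"y":0,"z":0,"roll":0}
    - {"fingers":1,"x":1,"y":0,"z":0,"roll":0}
    - {"fingers":1,"x":0,"y":0,"z":0,"roll":0}

```text
time: 12.8
eef_pos: [553.6, -163.7, 69.3]
tcp_rot: [0.672, 0.221, 0.672, -0.221]
contact_force: [-1.8, 0.9, 3.2]
grip_width: -0.2
```

Call:
carry_out:
  steps:
    - {"fingers":1,"x":1,"y":0,"z":0,"roll":0}
    - {"fingers":1,"x":1,"y":0,"z":0,"roll":0}
    - {"fingers":1,"x":1,"y":0,"z":0,"roll":0}
    - {"fingers":1,"x":0,"y":0,"z":0,"roll":0}

```text
time: 13.13
eef_pos: [553.6, -163.7, 66.4]
tcp_rot: [0.672, 0.221, 0.672, -0.221]
contact_force: [-1.4, 0.1, 4.8]
grip_width: 0.1
```

Call:
carry_out:
  steps:
    - {"fingers":1,"x":1,"y":0,"z":0,"roll":0}
    - {"fingers":1,"x":1,"y":0,"z":0,"roll":0}
    - {"fingers":1,"x":0,"y":0,"z":0,"roll":0}

```text
time: 13.38
eef_pos: [553.7, -163.8, 65.9]
tcp_rot: [0.671, 0.221, 0.672, -0.221]
contact_force: [-4.8, 1.9, 13.1]
grip_width: -0.2
```

A hard stop after about 5–6 mm of travel, with the force up from 5 to 13 N. I'll press slightly further to be sure, then retract straight up.

Call:
carry_out:
  steps:
    - {"fingers":1,"x":0.6,"y":0,"z":0,"roll":0}
    - {"fingers":1,"x":0,"y":0,"z":0,"roll":0}
    - {"fingers":1,"x":0,"y":0,"z":0,"roll":0}

```text
time: 13.63
eef_pos: [553.8, -163.8, 65.9]
tcp_rot: [0.671, 0.221, 0.672, -0.221]
contact_force: [-5.8, 1.0, 14.9]
grip_width: 0.2
```

Call:
carry_out:
  steps:
    - {"fingers":1,"x":-2,"y":0,"z":0,"roll":0}
    - {"fingers":1,"x":-3,"y":0,"z":0,"roll":0}
    - {"fingers":1,"x":-4,"y":0,"z":0,"roll":0}
    - {"fingers":1,"x":-10,"y":0,"z":0,"roll":0}
    - {"fingers":1,"x":-30,"y":0,"z":0,"roll":0}
    - {"fingers":1,"x":-40,"y":0,"z":0,"roll":0}
    - {"fingers":1,"x":-40,"y":0,"z":0,"roll":0}
    - {"fingers":1,"x":-30,"y":0,"z":0,"roll":0}
    - {"fingers":1,"x":0,"y":0,"z":0,"roll":0}

```text
time: 14.38
eef_pos: [558.9, -165.6, 231.5]
tcp_rot: [0.677, 0.221, 0.666, -0.221]
contact_force: [1.4, -0.9, 1.3]
grip_width: -0.0
```

```bash
python3 - <<'E'
from h import *
p,M=st()
w=capture("wrist"); t=capture("top"); s=capture("scene")
B=[551,-160]
r=lambda a:cv2.resize(a,(266,266))
cv2.imwrite("pics/end.png",np.vstack([np.hstack([r(blob(t,C,66,90)),r(blob(s,C,66,90)),r(blob(s,B,50,60))]),
  np.hstack([cv2.resize(w["pixels"],(425,266)),r(blob(t,B,50,60)),np.zeros((266,798-691,3),np.uint8)])]))
E
```

```text
14.38 tcp [ 558.9 -165.6  231.5] y_ang 53.6 F [ 1.4 -0.9  1.3] w -0.0 j [-0.36  0.22  1.75  0.    1.16  0.27]
```

View pics/end.png

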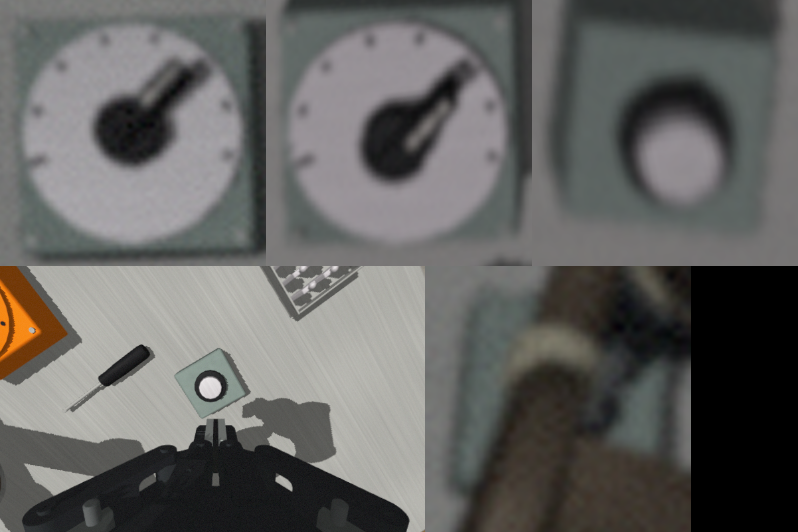

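The lever points at the fifth mark in both overhead views, with dots 1–4 before it and 6 and 7 after. The box has not visibly moved, and the button disc is back at about its first place, around (203,220) in the same patch as before (then (202,218)). The tool is clear, so I'll hand in.

```bash
python3 -c "
from h import *
print(finish_job())"
```

```text
the job is handed in; nothing more can be done
None
```

The selector on the grey box started at position 2. I pushed its lever clockwise to five with the shut fingertips. I then pressed the start button once and handed the job in at about 14.5 s of the 64 s limit.

- **Lever:** after the push, and again after the button press, the pictures show it over the fifth mark. The finger force was near zero after the last click, so it had snapped ahead of the finger.
- **Button:** it met a hard stop after roughly 5–6 mm of travel, with the force going from about 5 N to 15 N. The final view shows the disc back up.
- **Bench:** the button box looks unmoved in the last scene view; the arm hid most of it from the overhead camera. I saw nothing else disturbed, but I did not measure the bystanders again. The tool was left clear, at 231 mm height.
- **Slips:** my first batch of moves was refused because each row needs all its fields. The button approach ended about 3 mm off; I corrected it before pressing.

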